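# Fit a spacer collar and hold the spread snap ring at the axle groove

### The job

Put the steel spacer collar over the upright stub axle so that it sits flat on the axle's shoulder, and let go of it. Then take the snap-ring pliers by their two handles, squeeze them fully so that the ring on their tips is spread, bring the spread ring over the tip of the axle and lower it, without letting it close or forcing it, until it surrounds the axle level with the groove. Finish while still holding the pliers squeezed there: the ring level, spread, at groove height and touching neither axle nor collar; leave the other things on the bench where they are.

Things in the scene. Friction and masses are not known exactly. Their poses are not given: they have to be found in the camera images.
- collar_centre (a point): centre (half-way up) of the loose plain steel spacer collar: outside diameter 46 mm, bore 26 mm, height 20 mm, z along the bore; it starts lying flat on the worktop with its bore upright
- collar: the same collar; origin at the centre of its underside
- axle_seat (a point): centre of the shoulder of the fixed upright stub axle, where the collar belongs, 30 mm above the worktop; z up. The shoulder is 36 mm in diameter; the stub above it is 22 mm in diameter and rises 42 mm above the shoulder, with a tip chamfered 5 mm high to 14 mm diameter
- axle_groove (a point): point on the axle's axis at mid-height of the ring groove, 56 mm above the worktop, 16 mm below the tip and 6 mm above the top of the seated collar; z up. The groove is a darker band 6 mm high, 19 mm in diameter
- axle: the whole fixed axle with its round dark flange (72 mm diameter, 10 mm high, four screw heads); origin at the centre of its underside
- handles (a point): point midway between the pliers' handles, at their mid-height, where to grip. x: from handles to ring, z: up, y: squeeze direction. Handles: black bars 75 mm long, 12 wide, 14 high, flat upright outer faces; here 57 mm over both when released, 34 mm (parallel) when fully squeezed. Starts 43 mm above the worktop; below are only the rest's 6 mm base plate and air, nothing beside
- ring (a point): middle of the space inside the spread snap ring, at wire height; fixed to the pliers' pivot, 133 mm from point handles along its x and 27 mm lower. Fully squeezed, a 28 mm round shaft just fits here: put this point on the axle's axis. Ring: 4 mm steel wire, 21 mm inside when released (too small for the axle), open towards the handles; jaws run 23 mm above it
- pliers_left (a joint): angle of one pliers lever, rad: 0 released (ring closed), 0.175 fully squeezed (ring fully spread, at its stop); the other lever follows. A spring opens the handles; squeezing fully takes about 6 N on each handle, 30 N holds them firmly at the stop
- pliers: the whole snap-ring pliers with the ring on their bent-down tips, 0.15 kg, 205 mm long; origin on the pivot at the underside of the levers; x towards the ring, z up
- pliers_rest: fixed aluminium rest on which the pliers start, carrying them 36 mm above the worktop under the pivot and under the handles' ends; origin on the worktop below the pivot. The clamp of the rod stand juts out towards the robot over the ring end of the rest, about 0.48 m up: keep the wrist on the handle side of it
- wash_bottle: bystander: white squeeze bottle, 199 mm high; origin at the centre of its underside
- beaker: bystander: small clear beaker, 65 mm high; origin at the centre of its underside
- screwdriver: bystander: screwdriver lying, 194 mm long; origin at the centre of its underside
- ferrule: bystander: flat solid disc without a bore, 52 mm diameter, 6 mm thick (not the collar); origin at the centre of its underside
- hex_key: bystander: L-shaped hex key, 81x58 mm, lying; origin at the centre of its underside
- forceps: bystander: forceps lying, 117 mm long; origin at the centre of its underside
- steel_bowl: bystander: small steel bowl, 95 mm diameter, 39 mm high; origin at the centre of its underside

How it is judged:
By the outcome, as a careful person would: the job done as asked, in the order asked, and still so for the second after the job is handed in, while the arm keeps its last pose, push and grip.
It also fails if it takes over 64 s, if anything falls off the work surface, if the arm or the gripper's body presses on something with over 40 N, if the wrist force passes 120 N, or if a joint passes its speed limit or range.

### The arm

A 7-joint arm with a two-finger parallel gripper is mounted at the origin on a cart in front of the work surface, level with it; the furniture and walls round the work are solid. World frame = base frame: x ahead of the robot, y to its left, z up, the work surface at z = 0. Lengths are in m, angles in rad, forces in N, time in s.
With the tool pointing down it reaches from about 0.35 to 0.775 m from the base axis. Payload 3.1 kg.
Tool frame: the origin (TCP) lies on the centre line of the jaws, within the pads' length; the fingertips stand robot.tcp_to_tips ahead of it and the grasp point (between the pads) lies 6 mm ahead of it (robot.tcp_to_tips is the distance from the TCP to the fingertips, in m); z points along the fingers, y is the line along which they close (so a half turn about z gives the same grasp; the last joint's range is limited). The gripper opens to 85 mm and grips with 20 to 120 N. Pads are 22 mm wide; open, the fingers measure 114 mm over their backs; the gripper's body (76 mm by 85 mm) begins 54 mm behind the grasp point. The pads swing forward as they close: fully open they stand 13 mm farther back than shut.
Start: joints at [-1.337, 0.311, 0.014, 1.512, -0.004, 1.319, -0.027], TCP at [0.15, 0.529, 0.256] pointing down, gripper open.
Joint ranges: [-2.7, 2.7], [-0.3, 1.91], [-1.27, 1.3], [0.12, 2.57], [-1.44, 4.58], [0.2, 2.03], [-3.05, 3.05]. Speed limits (rad/s): [2.79, 2.79, 3.14, 3.14, 3.14, 3.14, 3.14].

### API

Orientations are given as a unit quaternion [x, y, z, w].
In Python, from workcell import robot gives the robot as it stands. Calls block until the motion is done:
- robot.reach(position, orientation): joint-space move of the TCP to a pose.
- robot.move_l(position, frame=None, feed=0.15): straight line of the TCP; frame=None keeps the orientation; feed is the mean speed in m/s.
- robot.move_joints(angles): joint-space move.
- robot.release() and robot.grasp(effort=None): open the fingers fully, or close them until they stop; effort is the grip in N (None keeps the last).
- robot.pause(seconds).
- robot.solve_ik(position, orientation): joint angles nearest the present ones, or None.
- robot.state(): the state.
- robot.read_camera(name): name is "scene" or "top" or "wrist"; returns (picture, depth): 480x640x3 uint8, red, green, blue; 480x640 float32, m along the optical axis (not along the pixel's ray), 0 where there is no reading.
- robot.camera_info(name): a dict with "camera_matrix" (3x3 intrinsics, pixels), "rvec" (rotation vector, rad) and "tvec" (3), from world to camera coordinates, as OpenCV has them; the wrist camera has in their place "tool_from_camera" (4x4, takes a point from camera to tool coordinates, whose origin is the TCP and whose axes are the flange's). Camera axes: x right, y down, z forward; pixel columns grow to the right and rows downward; lengths in m; the calibration is good to about 2 mm. A picture is of the moment at which its call begins: read the wrist's pose just before it. camera_info takes no time and is no camera call.
A pose or a line that the arm cannot do raises robot.Unreachable and nothing moves.
- robot.finish_job(): hands the job in; it is judged then, once.
Trained networks look in the newest picture that a camera, given by its name, has taken for a name from the list of things; names that differ only in an ending like _2 or _b are one class to them, and where a whole thing is asked for, a point or a joint stands for the part that bears it (a point fixed in the world has none). Each returns a list of dicts, best first, with "conf" (0 to 1); they miss things now and then, are a little off and sometimes report something else, mostly with a low value. They report only what shows in the picture. A call takes as long as a camera call.
- robot.trace(camera, query): "mask" (480x640 bool, what is visible of it) and "box" ([left, top, width, height] in pixels, round what is visible of it).
- robot.spot_point(camera, query): "centre" ([column, row] in pixels: a listed point, or the origin of a listed thing).
The state is a dict: "time_s": time; "q": joint angles; "joint_vel": joint speeds; "joint_efforts": joint torques, N m; "eef_pos": TCP position; "eef_rot": TCP orientation; "contact_force": force on the tool from outside, world axes, zero at the start; "ft_torque": the same for the moment, N m; "gripper_width": opening from 0.0 (shut) to 1.0 (fully open); "gripper_force": force on a finger pad.
Only numpy, scipy, OpenCV 4.12 (cv2) and the standard library are available. Lean on these libraries where they do the work, as an engineer would, in place of code of your own. Each camera call takes 0.05 s, during which the arm holds its last target. There are 200 camera calls.

## Working session

There is one attempt and no reset: what is moved stays moved. The work goes in short steps, each a Python script; the robot and the scene stay as the last script left them, time stands still between calls to the robot, and variables do not carry over. Pictures are saved under pics/ and viewed, at most 10 in all, crops included, and the job is handed in when it is done.

```bash
mkdir -p pics; ls; cat > h.py <<'E'
import numpy as np, cv2
from scipy.spatial.transform import Rotation as R
from workcell import robot
def cam_T(name, st=None):
    i=robot.camera_info(name); K=np.array(i["camera_matrix"])
    if name=="wrist":
        T=np.eye(4); T[:3,:3]=R.from_quat(st["eef_rot"]).as_matrix(); T[:3,3]=st["eef_pos"]
        return K, T@np.array(i["tool_from_camera"])
    W=np.eye(4); W[:3,:3]=cv2.Rodrigues(np.array(i["rvec"],float))[0]; W[:3,3]=np.ravel(i["tvec"])
    return K, np.linalg.inv(W)
def ray_z(K,T,uv,z):
    d=T[:3,:3]@np.linalg.inv(K)@np.array([uv[0],uv[1],1.]); o=T[:3,3]
    return o+d*(z-o[2])/d[2]
def cloud(K,T,depth,mask=None):
    m=depth>0
    if mask is not None: m&=mask
    v,u=np.nonzero(m); z=depth[v,u]
    p=np.linalg.inv(K)@np.vstack([u*z,v*z,z])
    return (T[:3,:3]@p).T+T[:3,3]
def save(n,img): cv2.imwrite("pics/"+n,cv2.cvtColor(img,cv2.COLOR_RGB2BGR))
E
cat > a.py <<'E'
from h import *
print(robot.tcp_to_tips, robot.state())
Z=dict(collar_centre=.01,axle_seat=.03,axle_groove=.056,handles=.043,ring=.016,pliers=.036)
for c in ("scene","top"):
    img,d=robot.read_camera(c); save(c+"0.png",img); K,T=cam_T(c)
    print(c,"cam at",T[:3,3].round(3))
    for q,z in Z.items():
        for r in robot.spot_point(c,q)[:2]:
            print(q,round(r["conf"],2),np.round(r["centre"],1),ray_z(K,T,r["centre"],z).round(4))
    for q in ("collar","axle","pliers"):
        for r in robot.trace(c,q)[:1]:
            P=cloud(K,T,d,r["mask"]); print(q,round(r["conf"],2),r["box"],np.percentile(P,[2,50,98],axis=0).round(4).tolist())
E
python3 a.py
```

```text
pics
0.025 {'time_s': 0.0, 'q': array([-1.3367235 ,  0.31170825,  0.01395756,  1.51311044, -0.00439339,
        1.31917231, -0.02722319]), 'joint_vel': array([ 0.00095362,  0.00017204,  0.0010091 ,  0.00208822,  0.0001523 ,
       -0.00052795, -0.00056286]), 'joint_efforts': array([-2.10621142e-04, -3.79909730e+01,  1.45987985e-01, -2.30596662e+01,
        1.21930306e-02,  1.36129075e-02, -9.96809675e-07]), 'eef_pos': array([0.14954476, 0.52856616, 0.25520892]), 'eef_rot': array([ 1.37406314e-01,  9.90514060e-01, -1.17808125e-03, -1.16759143e-04]), 'contact_force': array([-0.34671263,  0.02274953, -0.7225982 ]), 'ft_torque': array([-0.01182777,  0.01900404,  0.01061273]), 'gripper_force': 0.0, 'gripper_width': 1.0000241304284714}
scene cam at [-0.226 -0.296  1.087]
collar_centre 0.74 [445.1 304.3] [ 0.4477 -0.4139  0.01  ]
axle_seat 0.89 [387.1 284.6] [ 0.449  -0.2843  0.03  ]
axle_groove 0.92 [386.  275.1] [ 0.455  -0.2776  0.056 ]
handles 0.72 [327.6 272.3] [ 0.4356 -0.1549  0.043 ]
ring 0.86 [272.5 258.1] [ 0.4549 -0.0228  0.016 ]
pliers 0.62 [299.4 264.2] [ 0.4432 -0.0893  0.036 
[... 524 characters left out ...]
  234.4] [0.4836 0.2719 0.03  ]
axle_groove 0.63 [389.6 247.8] [ 0.4412 -0.2826  0.056 ]
handles 0.57 [233.2 267. ] [0.4072 0.0488 0.043 ]
ring 0.76 [269.6 245.9] [ 0.4556 -0.0264  0.016 ]
ring 0.41 [388.4 247.5] [ 0.4479 -0.2853  0.016 ]
pliers 0.7 [388.  251.2] [ 0.4369 -0.2816  0.036 ]
pliers 0.64 [296.7 247.1] [ 0.4489 -0.0864  0.036 ]
collar 0.8 [435.8, 240.6, 22.4, 23.5] [[0.4173, -0.4334, 0.0013], [0.4381, -0.4128, 0.0182], [0.4593, -0.3911, 0.0233]]
axle 0.7 [372.0, 233.6, 31.3, 32.5] [[0.4148, -0.3138, 0.0038], [0.4439, -0.2777, 0.0105], [0.4791, -0.2484, 0.0723]]
pliers 0.97 [264.3, 235.4, 82.4, 35.1] [[0.4012, -0.1877, 0.0009], [0.4467, -0.1295, 0.0476], [0.4649, -0.0254, 0.0533]]
```

View images.

View pics/scene0.png

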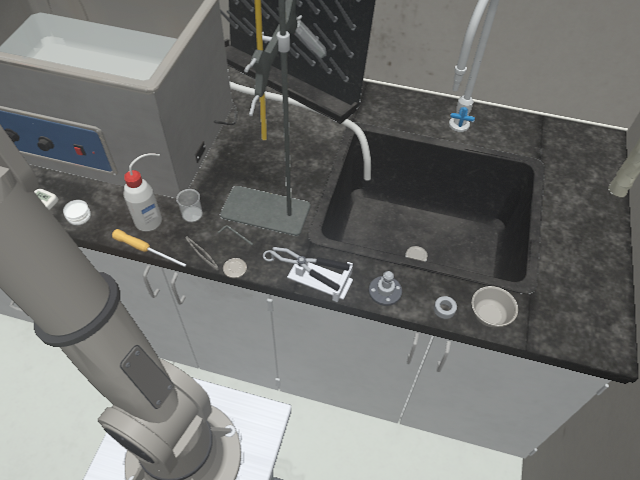

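View pics/top0.png

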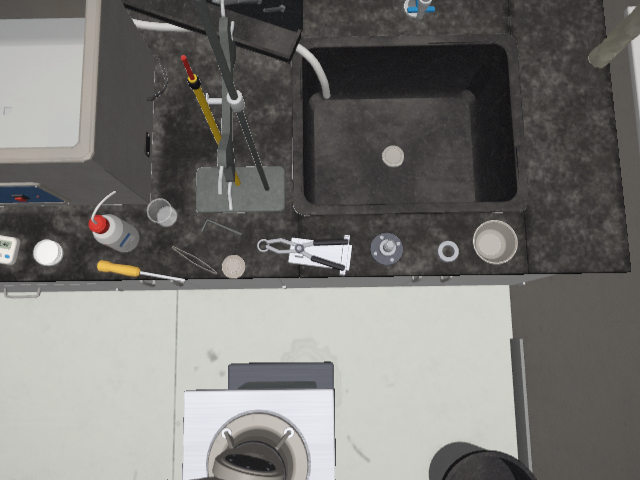

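```bash
cat > b.py <<'E'
from h import *
for c in ("scene","top"):
    _,d=robot.read_camera(c); K,T=cam_T(c); P=cloud(K,T,d)
    for lo,hi in ((.12,.3),(.3,.45),(.45,.55),(.55,.8)):
      for y0 in np.arange(-.4,.45,.1):
        m=(P[:,2]>lo)&(P[:,2]<hi)&(P[:,1]>y0)&(P[:,1]<y0+.1)&(P[:,0]>.25)
        if m.sum()>3: print(c,lo,round(y0,2),m.sum(),"xmin",np.sort(P[m,0])[:3].round(3))
def q(x,y): return R.from_matrix(np.array([x,y,[0,0,-1]]).T.astype(float)).as_quat()
QA=q([0,1,0],[1,0,0]); QB=q([0,-1,0],[-1,0,0])
for p in ([.1,.37,.3],[.27,-.27,.3],[.44,-.35,.22],[.437,-.413,.03],[.43,-.155,.05],[.43,-.42,.09]):
    print(p,*[None if (s:=robot.solve_ik(p,Q)) is None else np.round(s,2) for Q in (QA,QB)])
print(robot.camera_info("wrist")["tool_from_camera"])
E
python3 b.py
```

```text
scene 0.12 -0.4 2014 xmin [0.842 0.843 0.843]
scene 0.12 -0.3 2186 xmin [1.132 1.132 1.132]
scene 0.12 -0.2 2200 xmin [0.924 0.924 0.924]
scene 0.12 -0.1 3145 xmin [0.58  0.581 0.581]
scene 0.12 -0.0 1664 xmin [0.857 0.857 0.86 ]
scene 0.12 0.1 724 xmin [0.958 0.96  0.96 ]
scene 0.12 0.2 7886 xmin [0.455 0.457 0.458]
scene 0.12 0.3 4361 xmin [0.456 0.457 0.457]
scene 0.12 0.4 5338 xmin [0.541 0.541 0.541]
scene 0.3 -0.4 986 xmin [0.84  0.841 0.842]
scene 0.3 -0.2 202 xmin [0.938 0.938 0.939]
scene 0.3 -0.1 1552 xmin [0.442 0.443 0.443]
scene 0.3 -0.0 442 xmin [0.512 0.512 0.513]
scene 0.3 0.1 25 xmin [0.922 0.923 0.925]
scene 0.3 0.2 3212 xmin [0.546 0.546 0.547]
scene 0.3 0.3 1461 xmin [0.545 0.546 0.546]
scene 0.3 0.4 1154 xmin [0.546 0.546 0.547]
scene 0.45 -0.1 1835 xmin [0.442 0.443 0.443]
scene 0.45 -0.0 76 xmin [0.523 0.524 0.524]
scene 0.55 -0.1 179 xmin [0.526 0.526 0.526]
scene 0.55 -0.0 42 xmin [0.526 0.526 0.527]
top 0.12 -0.4 130 xmin [0.842 0.842 0.843]
top 0.12 -0.2 76 xmin [0.924 0.924 0.924]
top 0.12 -0.1 846 xmin [0.581 0.581 0.581]
top 0.12 -0.0 67 xmin [0.854 0.85
[... 775 characters left out ...]
44, -0.35, 0.22] [-0.1   0.55  1.11  1.56 -0.5   1.34  1.07] [-0.1   0.56  1.13  1.57 -0.51  1.35 -2.06]
[0.437, -0.413, 0.03] [ 0.05  0.92  1.12  1.66 -0.9   1.16  1.41] [ 0.05  0.92  1.12  1.66 -0.9   1.16 -1.73]
[0.43, -0.155, 0.05] [-0.39  0.5   0.9   2.04 -0.52  0.85  0.81] [-0.53  0.61  1.13  2.04 -0.7   0.94 -2.16]
[0.43, -0.42, 0.09] [ 0.06  0.82  1.12  1.61 -0.78  1.22  1.35] [ 0.06  0.82  1.12  1.61 -0.78  1.22 -1.79]
[[-1.16728166e-03 -9.50767663e-01 -3.09902384e-01  7.85559236e-02]
 [ 9.99998984e-01 -1.36322455e-03  4.15709426e-04  7.94472491e-05]
 [-8.17709617e-04 -3.09901584e-01  9.50768289e-01 -1.17245809e-01]
 [ 0.00000000e+00  0.00000000e+00  0.00000000e+00  1.00000000e+00]]
```

```bash
cat >> h.py <<'E'
def quat(deg):  # tool down, tool x at angle deg in world xy, tool y = z x x
    a=np.radians(deg); x=np.array([np.cos(a),np.sin(a),0]); z=np.array([0,0,-1.]); return R.from_matrix(np.array([x,np.cross(z,x),z]).T).as_quat()
def look(n,qs):
    st=robot.state(); img,d=robot.read_camera("wrist"); K,T=cam_T("wrist",st); save(n,img)
    for q,z in qs.items():
        for r in robot.spot_point("wrist",q)[:1]:
            print(q,round(r["conf"],2),np.round(r["centre"],1),ray_z(K,T,r["centre"],z).round(4))
    return img,d,K,T
E
cat > c.py <<'E'
from h import *
q=robot.state()["q"]
w1=robot.solve_ik([.105,.37,.27],robot.state()["eef_rot"]); robot.move_joints(w1)
w2=w1.copy(); w2[0]+=np.radians(74+45); robot.move_joints(w2)
print(robot.state()["eef_pos"])
robot.reach([.44,-.37,.25],quat(90))
st=robot.state(); print(st["time_s"],st["q"].round(2),st["eef_pos"].round(4))
img,d,K,T=look("w1.png",dict(collar_centre=.01,axle_seat=.03,axle_groove=.056))
for n in ("collar","axle"):
    for r in robot.trace("wrist",n)[:1]:
        P=cloud(K,T,d,r["mask"]); print(n,round(r["conf"],2),r["box"],np.percentile(P,[1,50,99],axis=0).round(4).tolist())
        for lo,hi in ((.017,.025),(.05,.08),(.068,.08)):
            m=(P[:,2]>lo)&(P[:,2]<hi)
            if m.sum()>20: print(lo,m.sum(),[(P[m,k].min()+P[m,k].max())/2 for k in (0,1)],np.ptp(P[m],axis=0))
E
python3 c.py
```

```text
[ 0.27351584 -0.27047533  0.26994512]
4.9583 [ 0.68  0.37 -0.01  1.45  0.01  1.33  0.66] [ 0.4397 -0.3692  0.2498]
collar_centre 0.58 [313.3 244.7] [ 0.4393 -0.4131  0.01  ]
axle_seat 0.25 [314.1 244.2] [ 0.4401 -0.4058  0.03  ]
axle_groove 0.95 [326.  91.] [ 0.4487 -0.2834  0.056 ]
collar 0.56 [287.2, 220.0, 52.4, 54.9] [[0.4184, -0.4347, -0.0008], [0.44, -0.4113, 0.0189], [0.4619, -0.3907, 0.0209]]
0.017 1343 [np.float64(0.4404350549092587), np.float64(-0.41275046894860407)] [0.04506206 0.04499786 0.00462996]
axle 0.72 [279.8, 39.8, 89.0, 96.3] [[0.4159, -0.3153, 0.007], [0.4484, -0.2809, 0.01], [0.4823, -0.2479, 0.0722]]
0.05 833 [np.float64(0.44937179527459675), np.float64(-0.28147787118595813)] [0.02091717 0.02105167 0.02293242]
0.068 670 [np.float64(0.44899597759188203), np.float64(-0.28152688232217604)] [0.02011432 0.01962684 0.00635977]
```

View pics/w1.png

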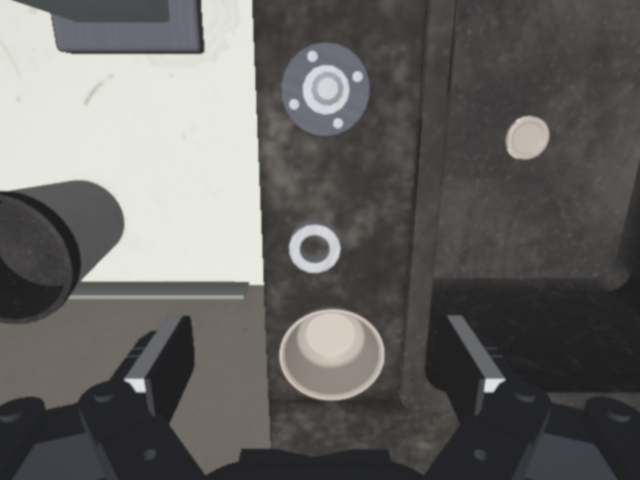

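```bash
cat > d.py <<'E'
from h import *
robot.reach([.4402,-.4128,.10],quat(90)); robot.move_l([.4402,-.4128,.030],feed=.08)
s=robot.state(); print(s["contact_force"].round(1),s["eef_pos"].round(4))
robot.grasp(40); robot.pause(.2)
s=robot.state(); print(s["gripper_width"],s["gripper_force"],s["contact_force"].round(1))
robot.move_l([.4402,-.4128,.15]); robot.move_l([.449,-.345,.15])
s=robot.state(); print(s["time_s"],s["gripper_width"],s["eef_pos"].round(4))
img,d,K,T=look("w2.png",dict(collar_centre=.13,axle_groove=.056,axle_seat=.03))
for n in ("collar","axle"):
    for r in robot.trace("wrist",n)[:1]:
        P=cloud(K,T,d,r["mask"]); print(n,round(r["conf"],2),r["box"])
        zz=.134 if n=="collar" else .065
        m=(P[:,2]>zz)&(P[:,2]<.16)
        if m.sum()>20: print(m.sum(),(P[m].min(0)+P[m].max(0))/2,np.ptp(P[m],axis=0))
E
python3 d.py
```

```text
[ 0.2 -0.6 -0.6] [ 0.4407 -0.4132  0.0305]
0.5195366755729657 40.552348690107465 [-0.8  0.3  6.3]
9.175 0.520351356828504 [ 0.4486 -0.3459  0.1498]
collar_centre 0.69 [312.6 126.3] [ 0.449  -0.2743  0.13  ]
axle_groove 0.59 [311.9 132.7] [ 0.4483 -0.2816  0.056 ]
collar 0.85 [250.5, 261.5, 126.7, 134.1]
8342 [ 0.44943951 -0.34625185  0.13706629] [0.04443362 0.04552392 0.00613055]
```

View pics/w2.png

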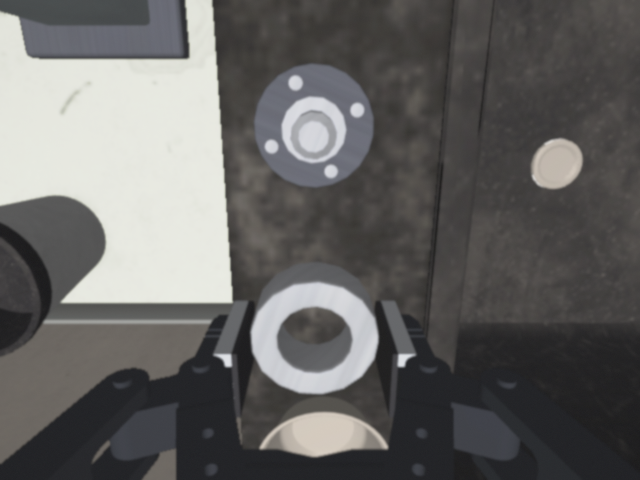

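```bash
cat > e.py <<'E'
from h import *
s=robot.state(); print(s["time_s"],s["eef_pos"].round(4))
img,d=robot.read_camera("wrist"); K,T=cam_T("wrist",s); P=cloud(K,T,d)
def cen(lo,hi,c,r):
    m=(P[:,2]>lo)&(P[:,2]<hi)&(np.hypot(P[:,0]-c[0],P[:,1]-c[1])<r); q=P[m]
    (cc,rr)=cv2.minEnclosingCircle(q[:,:2].astype(np.float32))
    print(lo,hi,m.sum(),np.round(cc,4),round(rr,4),((q.min(0)+q.max(0))/2).round(4),np.median(q[:,2]).round(4))
cen(.070,.08,(.449,-.282),.03); cen(.028,.034,(.449,-.282),.03); cen(.007,.0125,(.449,-.282),.045); cen(.136,.148,(.449,-.346),.025)
E
python3 e.py
```

```text
9.475 [ 0.4486 -0.3461  0.1499]
0.07 0.08 1003 [ 0.4492 -0.2815] 0.009 [ 0.4492 -0.2819  0.0719] 0.0714
0.028 0.034 1585 [ 0.4492 -0.2817] 0.0181 [ 0.4492 -0.2816  0.0304] 0.0295
0.007 0.0125 7765 [ 0.4492 -0.2816] 0.036 [ 0.4492 -0.2814  0.0098] 0.0095
0.136 0.148 8635 [ 0.4491 -0.3458] 0.0251 [ 0.4493 -0.3465  0.142 ] 0.1383
```

```bash
cat >> h.py <<'E'
def to(p,feed=.1,tol=.0003,n=2,frame=None):
    p=np.array(p,float); c=p.copy(); robot.move_l(c,frame,feed=feed)
    for _ in range(n):
        robot.pause(.15)
        e=p-robot.state()["eef_pos"]
        if np.abs(e).max()<tol: break
        c=c+e; robot.move_l(c,feed=.05)
    return c-p   # command offset
def brief(): 
    s=robot.state(); print(round(s["time_s"],2),s["eef_pos"].round(4),"F",s["contact_force"].round(1),"w",round(s["gripper_width"],3),"gf",round(s["gripper_force"],1)); return s
E
cat > f.py <<'E'
from h import *
A=np.array([.4486,-.2815])
o=to([*A,.11]); brief()
for z in (.095,.085,.075,.068,.064,.062,.061,.0605):
    robot.move_l(np.array([*A,z])+o,feed=.06); s=brief()
    if abs(s["contact_force"][2])>12: break
E
python3 f.py
```

```text
11.22 [ 0.4486 -0.2816  0.11  ] F [-0.7  0.7 -0.4] w 0.515 gf 40.8
11.62 [ 0.448  -0.2811  0.0942] F [ 0.2 -0.7 -0.5] w 0.521 gf 40.8
11.94 [ 0.4482 -0.2812  0.0844] F [ 0.6 -0.4 -0.4] w 0.52 gf 40.9
12.26 [ 0.4482 -0.2812  0.0744] F [-0.7 -0.9 -0.7] w 0.521 gf 40.9
12.53 [ 0.4483 -0.2813  0.0675] F [-0.4  0.4 -1.7] w 0.52 gf 40.9
12.78 [ 0.4485 -0.2813  0.0638] F [ 0.1  0.2 -0.8] w 0.518 gf 40.9
13.03 [ 0.4485 -0.2814  0.0619] F [ 0.5 -0.3 -0.4] w 0.522 gf 40.9
13.28 [ 0.4486 -0.2815  0.061 ] F [ 0.3 -0.6 -0.7] w 0.522 gf 40.9
13.53 [ 0.4486 -0.2815  0.0609] F [-1.8  0.5  3.9] w 0.517 gf 41.2
```

```bash
cat > g.py <<'E'
from h import *
robot.release(); brief()
s=robot.state(); p=s["eef_pos"]
robot.move_l([p[0],p[1],.17],feed=.15); robot.move_l([.43,-.235,.2]); robot.pause(.2)
s=brief()
img,d,K,T=look("w3.png",dict(handles=.043,ring=.016,pliers=.036))
P=cloud(K,T,d)
m=(np.hypot(P[:,0]-.4492,P[:,1]+.2816)<.03)
for lo,hi in ((.045,.055),(.028,.034),(.07,.08)):
    q=P[m&(P[:,2]>lo)&(P[:,2]<hi)]
    if len(q)>20: print(lo,len(q),((q.min(0)+q.max(0))/2).round(4),np.ptp(q,axis=0).round(4),np.percentile(q[:,2],[5,50,95]).round(4))
np.savez("w3.npz",P=P,img=img,d=d,K=K,T=T)
for r in robot.trace("wrist","pliers")[:2]:
    q=cloud(K,T,d,r["mask"]); print(round(r["conf"],2),r["box"],np.percentile(q,[1,50,99],axis=0).round(4).tolist())
E
python3 g.py
```

```text
14.01 [ 0.4486 -0.2814  0.0604] F [-0.   0.9 -0.4] w 0.999 gf 0.0
15.63 [ 0.4297 -0.2358  0.1992] F [ 0.5 -0.7 -0.3] w 1.002 gf 0.0
0.045 2089 [ 0.4497 -0.2816  0.0499] [0.0448 0.0456 0.0099] [0.047  0.0493 0.0518]
0.028 99 [ 0.4487 -0.2735  0.0311] [0.0431 0.0296 0.0058] [0.029  0.0323 0.0338]
0.07 420 [ 0.4493 -0.281   0.0716] [0.0175 0.0162 0.0032] [0.0702 0.0714 0.0724]
0.7 [263.1, 0.0, 110.8, 166.8] [[0.4017, -0.1934, 0.0055], [0.4507, -0.1448, 0.0488], [0.4658, -0.1019, 0.051]]
0.62 [252.5, 0.0, 132.0, 169.8] [[0.3953, -0.2022, 0.0038], [0.4402, -0.1568, 0.0058], [0.4735, -0.0948, 0.0413]]
```

View pics/w3.png

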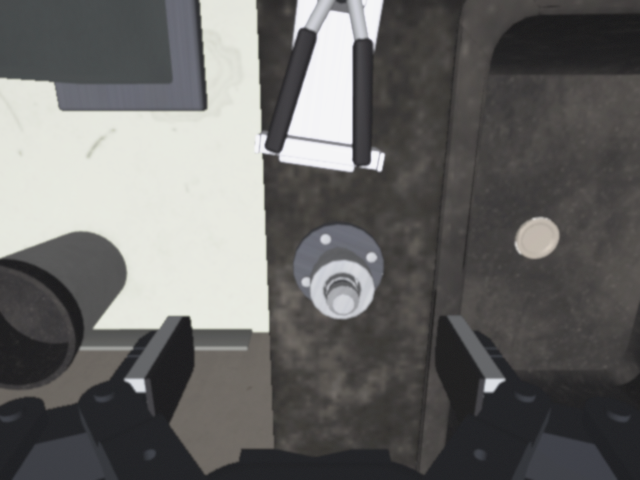

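```bash
cat > k.py <<'E'
import numpy as np, cv2
f=np.load("w3.npz"); img,d,K,T=f["img"],f["d"],f["K"],f["T"]
# project pixels to the plane z=.05 (handle tops): dark pixels with measured z>.042
v,u=np.nonzero(d>0); P=f["P"]; br=img[v,u].max(1)
m=(br<70)&(P[:,2]>.044)&(P[:,2]<.056)&(P[:,1]>-.22)&(P[:,1]<-.08)&(P[:,0]>.38)&(P[:,0]<.48)
D=(T[:3,:3]@np.linalg.inv(K)@np.vstack([u[m],v[m],np.ones(m.sum())])).T; o=T[:3,3]
X=o+D*((.05-o[2])/D[:,2])[:,None]
lab=np.zeros(img.shape[:2],np.uint8); lab[v[m],u[m]]=1
n,L,S,_=cv2.connectedComponentsWithStats(lab); ids=L[v[m],u[m]]
ax=[];cs=[]
for i in np.argsort(-S[1:,4])[:2]+1:
    q=X[ids==i,:2].astype(np.float32); (c,wh,a)=cv2.minAreaRect(q)
    vx,vy,_,_=cv2.fitLine(q,cv2.DIST_L2,0,.01,.01).ravel(); dr=np.array([vx,vy])*np.sign(vy)
    print(S[i],np.round(c,4),np.round(wh,4),dr.round(4)); ax.append(dr);cs.append(c)
a=sum(ax); a/=np.linalg.norm(a); print("mid",np.mean(cs,0).round(4),"yaw",np.degrees(np.arctan2(a[1],a[0])),"half",np.degrees(np.arccos(ax[0]@ax[1]))/2)
c=np.mean(cs,0); print("ring at",c+.133*a, "perp check",(np.array(cs[1])-cs[0])@a)
E
python3 k.py
```

```text
[ 266   29   49  123 2203] [ 0.4153 -0.1519] [0.0719 0.0114] [0.3263 0.9453]
[ 353   39   21  127 1864] [ 0.46  -0.159] [0.0114 0.0726] [-0.0094  1.    ]
mid [ 0.4377 -0.1554] yaw 80.748924 half 9.792108
ring at [ 0.45903713 -0.02414603] perp check 0.0001701530441660104
```

```bash
cat > l.py <<'E'
from h import *
Q=quat(80.75); H=[.4371,-.1554]
robot.reach([*H,.13],Q); o=to([*H,.12],n=1)
robot.move_l(np.array([*H,.049])+o,feed=.1); brief()
robot.grasp(60); robot.pause(.3); brief()
robot.move_l(np.array([*H,.10])+o,feed=.1); robot.move_l(np.array([.4371,-.2,.17]),feed=.15); s=brief()
print("yaw",R.from_quat(s["eef_rot"]).as_matrix().round(4).tolist())
robot.pause(.2)
s=robot.state(); img,d=robot.read_camera("wrist"); K,T=cam_T("wrist",s); save("w4.png",img)
for q in ("ring","handles","pliers"):
    for r in robot.spot_point("wrist",q)[:1]: print(q,r["conf"],r["centre"])
np.savez("w4.npz",img=img,d=d,K=K,T=T,p=s["eef_pos"],q=s["eef_rot"])
E
python3 l.py
```

```text
17.89 [ 0.4372 -0.1546  0.0487] F [ 0.9 -0.   0.4] w 1.001 gf 0.0
18.75 [ 0.4385 -0.1562  0.0508] F [-1.4 -0.5 12.2] w 0.328 gf 59.0
20.12 [ 0.4364 -0.199   0.1689] F [-0.6  0.7 -1.5] w 0.33 gf 58.9
yaw [[0.1602, 0.9871, -0.0022], [0.9871, -0.1602, 0.0016], [0.0012, -0.0024, -1.0]]
handles 0.87 [309.1, 339.4]
pliers 0.74 [311.2, 143.1]
```

View pics/w4.png

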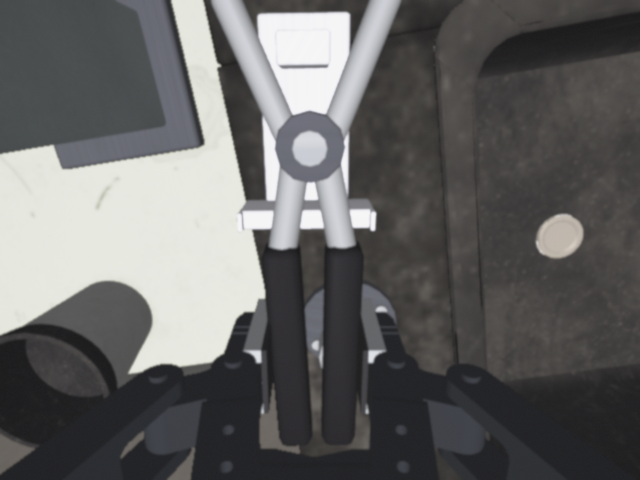

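```bash
cat > m.py <<'E'
from h import *
import sys
f=np.load(sys.argv[1]); img,d,K,T=f["img"],f["d"],f["K"],f["T"]
W=np.eye(4); W[:3,:3]=R.from_quat(f["q"]).as_matrix(); W[:3,3]=f["p"]
Tc=np.linalg.inv(W)@T   # tool_from_camera
v,u=np.nonzero(d>0); P=cloud(K,Tc,d); br=img[v,u].max(1)
# handles
h=(br<60)&(abs(P[:,2])<.012)&(abs(P[:,1])<.0185)&(P[:,0]<.06)
for s in (-1,1):
    q=P[h&(np.sign(P[:,1])==s)]; c,wh,a=cv2.minAreaRect(q[:,:2].astype(np.float32)); 
    l=cv2.fitLine(q[:,:2].astype(np.float32),cv2.DIST_HUBER,0,.01,.01).ravel()
    print("bar",len(q),"x",np.percentile(q[:,0],[.5,99.5]).round(4),"y",np.percentile(q[:,1],[1,50,99]).round(4),"zmed",np.median(q[:,2]).round(4),"dir",np.degrees(np.arctan2(l[1],l[0])).round(2))
q=P[h]; A=np.c_[q[:,:2],np.ones(len(q))]; k=np.linalg.lstsq(A,q[:,2],rcond=None)[0]; print("plane z=",k.round(4))
# grey levers/pivot
g=(abs(P[:,2])<.02)&(P[:,0]>.06)
for lo in np.arange(.05,.14,.01):
    w=(P[:,0]>lo)&(P[:,0]<lo+.01)&(abs(P[:,2])<.025)&(abs(P[:,1])<.05)
    if w.sum()>20: 
        q=P[w]; print(round(lo,2),w.sum(),"y",np.percentile(q[:,1],[1,50,99]).round(4),"z",np.percentile(q[:,2],[3,10,50]).round(4))
E
python3 m.py w4.npz
```

```text
bar 7341 x [-0.036  0.036] y [-0.0145 -0.0078 -0.001 ] zmed 0.0017 dir -3.05
bar 7375 x [-0.0361  0.0363] y [0.0036 0.0098 0.0158] zmed 0.0017 dir 0.85
plane z= [0.0085 0.0038 0.0015]
0.05 1986 y [-0.0105  0.      0.0104] z [0.0012 0.0021 0.0046]
0.06 2354 y [-0.0098 -0.0003  0.0091] z [-0.0012 -0.0007  0.0012]
0.07 2893 y [-0.0141 -0.0005  0.0127] z [-0.0001  0.001   0.0042]
0.08 2381 y [-0.0188 -0.0079  0.0169] z [0.0038 0.0043 0.0054]
0.09 2595 y [-0.0231 -0.0121  0.0209] z [0.0038 0.0043 0.0054]
0.1 1232 y [-0.0256 -0.0166  0.0231] z [0.0039 0.0044 0.0055]
```

```bash
python3 - <<'E'
from h import *
for n in ("w3.npz","w4.npz"):
    f=np.load(n); P=cloud(f["K"],f["T"],f["d"])
    m=(abs(P[:,2])<.006)&(P[:,0]>.405)&(P[:,0]<.5); q=P[m]
    for _ in range(3):
        A=np.c_[q[:,:2]-[.45,-.2],np.ones(len(q))]; k=np.linalg.lstsq(A,q[:,2],rcond=None)[0]; r=q[:,2]-A@k; q=q[abs(r)<2*r.std()]
    print(n,len(q),k.round(5),q[:,1].min(),q[:,1].max())
f=np.load("w3.npz");img=f["img"];v,u=np.nonzero(f["d"]>0);P=cloud(f["K"],f["T"],f["d"])
m=(img[v,u].max(1)<70)&(P[:,2]>.044)&(P[:,2]<.056)&(P[:,1]>-.2)&(P[:,1]<-.1)&(P[:,0]>.38)&(P[:,0]<.48);q=P[m]
print(np.median(q[:,2]),np.linalg.lstsq(np.c_[q[:,:2]-[.44,-.155],np.ones(len(q))],q[:,2],rcond=None)[0])
E
```

```text
w3.npz 31142 [-0.0006   0.00115 -0.00045] -0.4800339687026113 -0.092144103225967
w4.npz 20103 [-0.02672  0.01234  0.0007 ] -0.4087145662314665 -0.056582572999015604
0.049281053725684115 [-0.00203719  0.00034243  0.049219  ]
```

```bash
cat > n.py <<'E'
from h import *
X=[.4299,-.4132]
robot.move_l([*X,.17],feed=.15); o=to([*X,.135]); s=brief(); print(o.round(4))
print(R.from_quat(s["eef_rot"]).as_matrix().round(4).tolist())
for c in ("scene","top"):
    img,d=robot.read_camera(c); K,T=cam_T(c)
    for q in ("ring","axle_groove"):
        for r in robot.spot_point(c,q)[:2]: print(c,q,round(r["conf"],2),np.round(r["centre"],1),ray_z(K,T,r["centre"],.0985 if q=="ring" else .056).round(4))
    np.savez(c+"5.npz",img=img,d=d,K=K,T=T)
    u,v=(387,275) if c=="scene" else (392,247)
    cr=img[v-45:v+35,u-50:u+50]; save(c+"5.png",cv2.resize(cr,None,fx=6,fy=6,interpolation=cv2.INTER_CUBIC))
E
python3 n.py
```

```text
23.39 [ 0.43   -0.4132  0.135 ] F [-0.6  0.6 -1. ] w 0.329 gf 59.0
[-0.      0.0001 -0.0001]
[[0.1607, 0.987, 0.0002], [0.987, -0.1607, -0.0002], [-0.0001, 0.0002, -1.0]]
scene ring 0.62 [388.7 268.9] [ 0.4433 -0.2807  0.0985]
scene axle_groove 0.7 [388.2 277.6] [ 0.4501 -0.2833  0.056 ]
top ring 0.97 [390. 243.] [ 0.4447 -0.2782  0.0985]
top axle_groove 0.57 [385.4 244.9] [ 0.4475 -0.274   0.056 ]
```

View pics/top5.png

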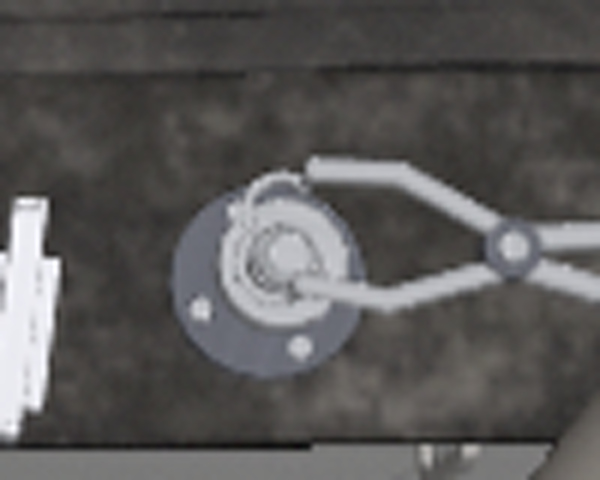

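View pics/scene5.png

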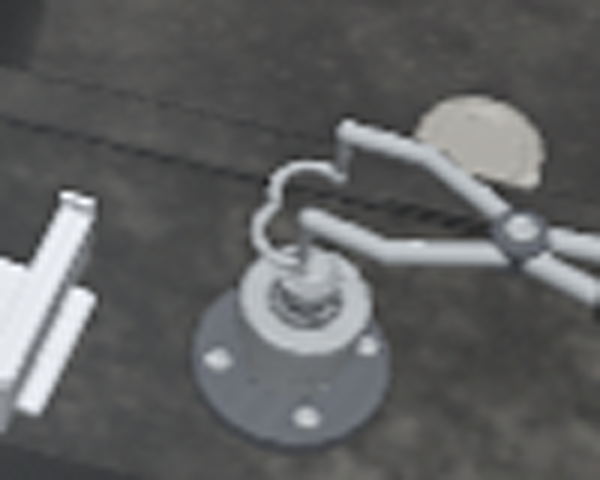

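```bash
cat > ov.py <<'E'
import numpy as np, cv2
out=[]
A=np.array([.4485,-.2816])
for c,(u0,v0) in (("scene",(387-35,275-40)),("top",(392-35,247-35))):
    f=np.load(c+"5.npz"); img,K,T=f["img"],f["K"],f["T"]; W=np.linalg.inv(T); S=8
    cr=cv2.resize(cv2.cvtColor(img,cv2.COLOR_RGB2BGR)[v0:v0+70,u0:u0+50],None,fx=S,fy=S,interpolation=cv2.INTER_CUBIC)
    for z,r,col in ((.072,.007,(0,0,255)),(.05,.023,(0,255,0)),(.0985,.016,(255,255,0)),(.01,.036,(255,0,255))):
        t=np.linspace(0,6.283,60); X=np.c_[A[0]+r*np.cos(t),A[1]+r*np.sin(t),0*t+z]
        p=cv2.projectPoints(X,cv2.Rodrigues(W[:3,:3])[0],W[:3,3],K,None)[0][:,0]
        cv2.polylines(cr,[np.int32((p-[u0,v0]+.5)*S)],True,col,1)
    out.append(cr)
cv2.imwrite("pics/ov.png",np.hstack(out))
E
python3 ov.py
```

```text
(no output)
```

View pics/ov.png

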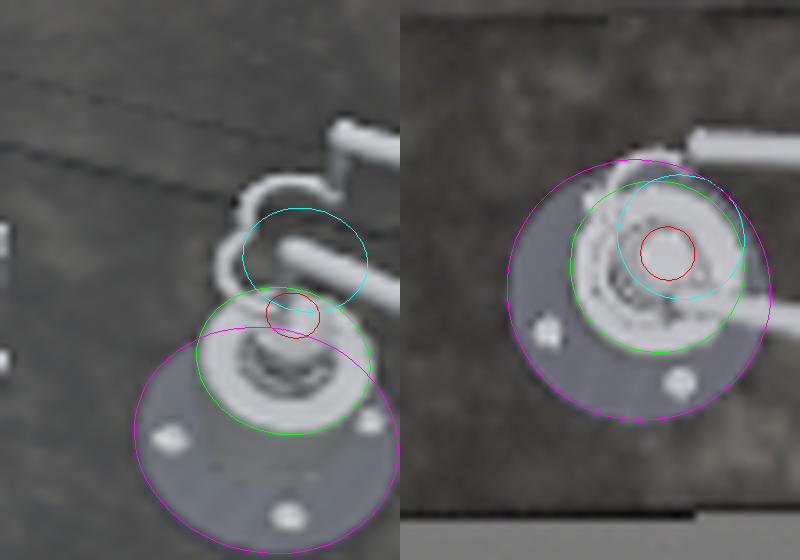

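```bash
cat > t.py <<'E'
import numpy as np
from h import cloud
p=np.array([.43,-.4132,.135]); ex=np.array([.1607,.987,0]); ey=np.array([.987,-.1607,0])
for c in ("scene","top"):
    f=np.load(c+"5.npz"); P=cloud(f["K"],f["T"],f["d"])-p
    x,y,z=P@ex,P@ey,P[:,2]+.135
    G=[["." for _ in range(37)] for _ in range(40)]
    for a,b,h in zip(x,y,z):
        i=int(round((a-.09)/.0018)); j=int(round((b+.033)/.0018))
        if 0<=i<40 and 0<=j<37 and h>.084: G[i][j]="J" if h>.112 else str(int((h-.084)/.003))
    print(c,"rows x from .16 down; col0 y=-33mm, col18=0")
    for i in range(39,-1,-1): print("%5.1f"%(90+i*1.8),"".join(G[i]))
    m=(z>.112)&(x>.1)&(x<.13)&(abs(y)<.03); print("jaw z",np.percentile(z[m],[10,50,90]).round(4))
    m=(z>.088)&(z<.109)&(x>.125)&(x<.165)&(abs(y)<.04); print("ring z",m.sum(),np.percentile(z[m],[10,50,90]).round(4))
    for lo,hi in ((.06,.075),(.08,.09),(.09,.1),(.1,.11),(.11,.12)):
        m=(z>.112)&(x>lo)&(x<hi)&(abs(y)<.04)
        if m.any(): print("jaw",lo,"ymin/max",y[m].min().round(4),y[m].max().round(4),"z",np.percentile(z[m],[50,90]).round(4),m.sum())
E
python3 t.py
```

```text
scene rows x from .16 down; col0 y=-33mm, col18=0
160.2 .....................................
158.4 .....................................
156.6 .....................................
154.8 .....................................
153.0 ...............4.....................
151.2 ..........46..55...45..5.............
149.4 ........5.5..5.6...55..4..6..........
147.6 .......5.......5..5....7..64.........
145.8 .....65.5.................56.........
144.0 .....5......................64.......
142.2 .....55.....................6........
140.4 .....5.......................4.......
138.6 ......5.....................55.......
136.8 .....65.J....................6.......
135.0 .......J...................J4J.......
133.2 .....58J..................J567J......
131.4 ....J56J..................9J4JJ......
129.6 .....7.4J..................JJJ.......
127.8 ....JJ...J................JJJ........
126.0 .....JJ...................JJJ.J......
124.2 .....J..J................J.JJJ.......
122.4 ....JJJ....................JJ........
120.6 ....JJJJ...................JJJ.......
118.8 ....JJJ.J..................JJ.J.
[... 2479 characters left out ...]
.......JJ.J......
102.6 ...JJJJJ..................J.JJ.......
100.8 .....J.JJ................JJJJJ.......
 99.0 ....J.J.J..................JJ........
 97.2 .....JJJJJ...............JJJJ........
 95.4 .....JJJJJ..............JJJJ.........
 93.6 ......J.................JJ.J.........
 91.8 ......JJJ.J............JJJJ..........
 90.0 .......JJJJJ...........JJJ.J.........
jaw z [0.1255 0.1285 0.1306]
ring z 71 [0.0971 0.1001 0.103 ]
jaw 0.06 ymin/max -0.0398 0.0096 z [0.5099 0.5303] 284
jaw 0.08 ymin/max -0.0217 0.0149 z [0.1293 0.1317] 44
jaw 0.09 ymin/max -0.025 0.0182 z [0.1286 0.1315] 44
jaw 0.1 ymin/max -0.0284 0.0206 z [0.1283 0.1307] 41
jaw 0.11 ymin/max -0.0276 0.0214 z [0.1286 0.1305] 43
```

```bash
cat > t2.py <<'E'
import numpy as np
from h import *
p=np.array([.43,-.4132,.135]); ex=np.array([.1607,.987,0]); ey=np.array([.987,-.1607,0])
V={"scene":[],"top":[]}
def acc(c,img,d,K,T):
    P=cloud(K,T,d)-p; V[c].append(np.c_[P@ex,P@ey,P[:,2]+.135])
for c in V:
    K,T=cam_T(c)
    for _ in range(6): img,d=robot.read_camera(c); acc(c,img,d,K,T)
    P=np.vstack(V[c]); x,y,z=P.T
    near=np.hypot(x-.133,y+.002)
    def mm(m,k): return ((np.percentile(P[m,k],1)+np.percentile(P[m,k],99))/2).round(4)
    m=(near<.045)&(z>.006)&(z<.014); print(c,"flange",mm(m,0),mm(m,1),"ptp",np.ptp(P[m],axis=0).round(4),"z",np.median(z[m]).round(4))
    m=(near<.03)&(z>.046)&(z<.054); print(c,"collar",mm(m,0),mm(m,1),"ptp",np.ptp(P[m],axis=0).round(4),"z",np.median(z[m]).round(4))
    r=(z>.09)&(z<.108)&(abs(y)<.035)
    for lo,hi in ((.137,.1395),(.1395,.142),(.142,.145)):
        a=np.median(y[r&(x>lo)&(x<hi)&(y<-.012)]); b=np.median(y[r&(x>lo)&(x<hi)&(y>.008)]); print("ring arcs",lo,a.round(4),b.round(4),"mid",((a+b)/2).round(4))
    k=r&(abs(y+.003)<.003)&(x>.14); print("kink x",np.median(x[k]).round(4)); k=r&(x>.148); print("front x",np.percentile(x[k],98).round(4)); k=r&(x>.138); print("ring z",np.percentile(z[k],[10,50,90]).round(4))
    for lo,hi in ((.1,.11),(.11,.12)):
        j=(z>.115)&(z<.15)&(x>lo)&(x<hi); a=np.median(y[j&(y<-.01)]);b=np.median(y[j&(y>.01)]); print("jaw",lo,a.round(4),b.round(4),"mid",((a+b)/2).round(4),"z",np.median(z[j]).round(4))
E
python3 t2.py
```

```text
scene flange 0.1314 -0.0079 ptp [0.0847 0.0711 0.008 ] z 0.0106
scene collar 0.1311 -0.0031 ptp [0.0448 0.0494 0.008 ] z 0.0503
ring arcs 0.137 -0.0235 0.0181 mid -0.0027
ring arcs 0.1395 -0.0239 0.0171 mid -0.0034
ring arcs 0.142 -0.0221 0.017 mid -0.0025
kink x 0.8035
front x 0.9662
ring z [0.0919 0.0994 0.1061]
jaw 0.1 -0.0239 0.7018 mid 0.3389 z 0.1305
jaw 0.11 -0.0238 0.7 mid 0.3381 z 0.1303
top flange 0.1335 -0.0043 ptp [0.0758 0.0796 0.008 ] z 0.0094
top collar 0.1328 -0.0032 ptp [0.0448 0.0458 0.008 ] z 0.0493
ring arcs 0.137 -0.026 0.0169 mid -0.0046
ring arcs 0.1395 -0.0248 0.0175 mid -0.0036
ring arcs 0.142 -0.0237 0.0162 mid -0.0037
kink x 0.7964
front x 0.9405
ring z [0.0918 0.0994 0.1062]
jaw 0.1 -0.0243 0.0166 mid -0.0038 z 0.1289
jaw 0.11 -0.0241 0.0163 mid -0.0039 z 0.1285
```

```bash
cat > u.py <<'E'
from h import *
X=[.4302,-.4132]
o=to([*X,.13],n=1)
for z in (.122,.115,.108,.102,.097,.094):
    robot.move_l(np.array([*X,z])+o,feed=.05); s=brief()
    if np.linalg.norm(s["contact_force"])>4: print("STOP"); break
else:
    to([*X,.092],feed=.03); s=brief(); print(s["ft_torque"].round(2))
    for c in ("scene","top"):
        img,d=robot.read_camera(c); K,T=cam_T(c); np.savez(c+"6.npz",img=img,d=d,K=K,T=T)
    f=np.load("scene6.npz"); a=f["img"][240:310,347:427]; f=np.load("top6.npz"); b=f["img"][212:282,352:432]
    save("fin.png",cv2.resize(np.hstack([a,b]),None,fx=5,fy=5,interpolation=cv2.INTER_CUBIC))
E
python3 u.py
```

```text
25.0 [ 0.4298 -0.4128  0.1213] F [ 0.3  0.8 -2.4] w 0.327 gf 58.9
25.29 [ 0.4299 -0.4129  0.1144] F [ 0.2  0.9 -1.4] w 0.326 gf 59.0
25.58 [ 0.4299 -0.4129  0.1074] F [ 0.2  0.7 -2.5] w 0.326 gf 59.0
25.85 [ 0.4299 -0.4129  0.1015] F [-0.1  0.4 -0.9] w 0.326 gf 59.0
26.1 [ 0.4299 -0.4129  0.0965] F [ 0.5 -0.5 -1.8] w 0.327 gf 59.0
26.35 [ 0.4301 -0.4131  0.0938] F [ 0.6 -0.5 -1.6] w 0.329 gf 59.0
26.75 [ 0.4302 -0.4132  0.092 ] F [ 0.4  0.5 -1.8] w 0.329 gf 59.0
[-0.08  0.03  0.04]
```

View pics/fin.png

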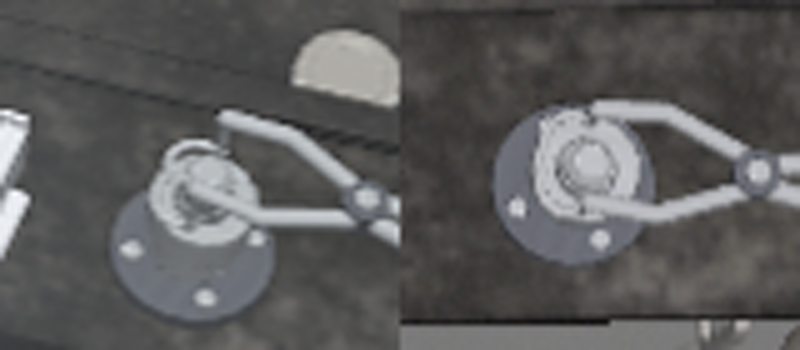

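```bash
python3 -c "
from h import *
robot.pause(.3); brief(); print(robot.finish_job())"
```

```text
27.15 [ 0.4302 -0.4132  0.092 ] F [ 0.2  0.3 -1.9] w 0.331 gf 59.0
the job is handed in; nothing more can be done
None
```

I handed the job in at 27 s: the collar is seated flat on the shoulder and released, and the pliers are held squeezed with the spread ring around the axle at groove height, to within about 1 mm by my estimate; I felt no contact force while lowering it.

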